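# Turn the ball dish to face the game box

## Task

A returned ball game is being packed up. First take the stapler off the open wooden box and stand it right side up on the bare worktop, clear of the box. Then lift the round wooden dish by its bow handle and turn it about a quarter turn so that its spout points squarely at the box, keeping the dish level and the loose steel ball resting in its middle; finish while still holding the dish up like that, a few centimetres above its cork mat, without pouring, and disturb nothing else.

Things in the scene. Friction and masses are not known exactly. Their poses are not given: they have to be found in the camera images.
- dish: round light-wood dish, 140 mm across, 97 mm high with its handle, 0.25 kg, loose on the cork mat. Origin centre of underside; z up; x points along the spout, the only gap in the rim (rim top 26 mm above origin). Hollow: an 8 degree cone, lowest point 10 mm above origin. A steel bow handle spans it along its y axis, rim to rim. The spout points roughly at the robot at the start
- dish_grip (a point): centre of the wooden grip in the top of the bow handle, 88 mm straight above the dish's origin; the grip is a straight bar 14 mm thick (dish x) by 56 mm long (dish y) by 18 mm high; about 50 mm free height between it and the top of the ball
- dish_spout (a point): tip of the spout, 98 mm from the dish's centre along its x axis, 22 mm above its underside
- ball: loose steel ball, 25 mm across, 0.05 kg, lying in the middle of the dish; origin at its centre (its axes turn as it rolls). It rolls easily and comes back to the middle if the dish is level
- mat: round cork mat, 170 mm across, 3 mm thick, fixed to the worktop under the dish; origin centre of its underside
- game_box: open square wooden box, 90x90 mm, 50 mm high, walls 6 mm, 0.6 kg, loose, to the left or right of the dish, some 30 cm away (a mug stands on the other side); origin centre of its underside. The worktop in front of the box (towards the robot, 10 to 20 cm from its centre) is bare
- stapler: black desk stapler, 154x38x48 mm, 0.22 kg, lying upright across the top of the open box at the start; origin centre of its underside (then 50 mm above the worktop); long along x, width along y. Base 38 mm wide, 9 mm high; upper arm 28 mm wide, 24 to 48 mm above the origin, does not move; may be gripped across it above the origin
- mug: bystander: stoneware mug, 79x110 mm, 94 mm high, standing on the other side of the dish from the box; origin centre of its underside
- calculator: bystander: pocket calculator, 116x70x17 mm, lying at the back right, beyond the dish; origin centre of its underside
- eraser: bystander: eraser, 23x58x13 mm, lying behind the dish; origin centre of its underside
Not all that is in view belongs to the job. Leave any blue or purple look-alike of the stapler alone.

How it is judged:
By the outcome, as a careful person would: the job done as asked, in the order asked, and still so for the second after the job is handed in, while the arm keeps its last pose, push and grip.
It also fails if it takes over 61 s, if anything falls off the work surface, if the arm or the gripper's body presses on something with over 40 N, if the wrist force passes 120 N, or if a joint passes its speed limit or range.

## Robot

A 6-joint arm with a two-finger parallel gripper is mounted at the origin on a cart in front of the work surface, level with it; the furniture and walls round the work are solid. World frame = base frame: x ahead of the robot, y to its left, z up, the work surface at z = 0. Lengths are in mm, angles in rad, forces in N, time in s.
With the tool pointing down it reaches from about 425 to 925 mm from the base axis. Payload 12.5 kg.
Tool frame: the origin (TCP) lies on the mounting face of the last link; the fingertips stand 173 mm ahead of it and the grasp point (between the pads) lies 155 mm ahead of it (ctrl.nose_length is the distance from the TCP to the fingertips, in mm); z points along the fingers, y is the direction in which the jaws open and shut (so a half turn about z gives the same grasp; the last joint's range is limited). The gripper opens to 85 mm and grips with 20 to 120 N. Pads are 22 mm wide; open, the fingers measure 114 mm over their backs; the gripper's body (76 mm by 85 mm) begins 54 mm behind the grasp point. The pads swing forward as they close: fully open they stand 13 mm farther back than shut.
Start: joints at [-1.353, 0.491, 1.559, -0, 1.092, -0.106], TCP at [198.876, -592.514, 404.727] pointing down, gripper open.
Joint ranges: [-3.1, 3.1], [-0.84, 2.19], [0.05, 2.79], [-1.13, 4.28], [0.06, 2.93], [-2.69, 2.69]. Speed limits (rad/s): [2.22, 2.22, 2.79, 3.14, 3.14, 3.14].

## Interface

Orientations are given as a unit quaternion [x, y, z, w].
In Python, from rig import ctrl gives the robot as it stands. The module is installed in compiled form; this text tells all that it offers.
- The arm moves only by the tool step_arm, never from a script. Its argument "moves" is a list of rows, each an object with "delta_pos": the shift along the world's x, y, z in cm, a list of three; "turn": the turn, a rotation vector about the world's x, y, z in rad, a list of three; "gripper": the gripper's target within -1 to 1 (shut at 1, half-way at 0, fully open at -1). A call has exactly 10 rows; each row is the pose to reach, as a shift and turn from the pose commanded when the call began; what a row does not reach only later rows make up. A row lasts 1/12 s, in which the tool goes at most 41.7 mm and 7.16 degrees, less where a joint would pass 70% of its speed; a pose out of reach is approached as far as the arm can. A call with a gripper value outside its range is refused whole. The fingers move at their own pace and stop on an object; "newtons" is the grip in N (left out, the last holds). Time passes only in rows, so rows that repeat a pose let the fingers close, or fill a call up. It gives the time, the measured TCP pose, the force and the opening at its end, in the units of the state.
- ctrl.sense(): the state, without advancing time (a new reading comes with each control period).
- ctrl.capture(name): name is "scene" or "top"; returns the picture (480x640x3 uint8, blue, green, red); there is no depth.
- ctrl.camera_model(name): a dict with "K" (3x3 intrinsics, pixels), "distortion" ([k1, k2, p1, p2, k3] as OpenCV has them; the pictures are not rectified), "rvec" (rotation vector, rad) and "tvec" (3), from world to camera coordinates, as OpenCV has them. Camera axes: x right, y down, z forward; pixel columns grow to the right and rows downward; lengths in mm; the calibration is good to about 2 mm. A picture is of the moment at which its call begins. camera_model takes no time and is no camera call.
- ctrl.job_done(): hands the job in, once; it reports no verdict.
Trained networks look in the newest picture that a camera, given by its name, has taken for a name from the list of things; names that differ only in an ending like _2 or _b are one class to them, and where a whole thing is asked for, a point or a joint stands for the part that bears it (a point fixed in the world has none). Each returns a list of dicts, best first, with "score" (0 to 1); they miss things now and then, are a little off and sometimes report something else, mostly with a low value. They report only what shows in the picture. A call takes as long as a camera call. They do not tell look-alikes from the thing itself.
- ctrl.silhouettes(target, camera): "pixels" (480x640 bool, what is visible of it) and "bbox" ([left, top, right, bottom] in pixels, round what is visible of it).
The state is a dict: "t": time; "qpos": joint angles; "joint_velocities": joint speeds; "joint_torque": joint torques, N m; "position": TCP position; "ee_rot": TCP orientation; "wrist_force": force on the tool from outside, world axes, zero at the start; "torque": the same for the moment, N m; "finger_gap": finger opening in mm.
Only numpy, scipy, OpenCV 4.12 (cv2) and the standard library are available. Lean on these libraries where they do the work, as an engineer would, in place of code of your own. Each camera call takes 0.05 s, during which the arm holds its last target. There are 200 camera calls.

## Working session

There is one attempt and no reset: what is moved stays moved. The work goes in short steps, Python scripts to look and compute and a tool call to move; the robot and the scene stay as the last step left them, time stands still between calls to the robot, and variables do not carry over. Pictures are saved under pics/ and viewed, about 8 in all and at most 12, crops included, and the job is handed in when it is done.

Besides the shell and the picture viewer there is one more tool, called after "Call:" as a command line: name --argument value ..., lists and objects as JSON in quotes. step_arm: Moves the arm, as the interface text tells. Its arguments: {"type":"object","properties":{"moves":{"type":"array","items":{"type":"object","properties":{"delta_pos":{"type":"array","items":{"type":"number"}},"turn":{"type":"array","items":{"type":"number"}},"gripper":{"type":"number"}}}},"newtons":{"type":"number"}},"required":["moves"]}

```bash
mkdir -p pics; cat > h.py <<'E'
import numpy as np, cv2
from rig import ctrl
def cam(n):
    m=ctrl.camera_model(n); return np.array(m["K"]),np.array(m["distortion"]),np.array(m["rvec"]).reshape(3,1),np.array(m["tvec"]).reshape(3,1)
def proj(n,P):
    K,d,r,t=cam(n); return cv2.projectPoints(np.array(P,float).reshape(-1,1,3),r,t,K,d)[0].reshape(-1,2)
def back(n,uv,z):
    K,d,r,t=cam(n); u=cv2.undistortPoints(np.array(uv,float).reshape(-1,1,2),K,d).reshape(-1,2)
    R=cv2.Rodrigues(r)[0]; c=(-R.T@t).ravel(); D=np.c_[u,np.ones(len(u))]@R
    return (c+D*((z-c[2])/D[:,2])[:,None])[:,:2]
E
python3 - <<'E'
from h import *
for n in("scene","top"):
    cv2.imwrite(f"pics/{n}0.png",ctrl.capture(n))
    K,d,r,t=cam(n); print(n,(-cv2.Rodrigues(r)[0].T@t).ravel().round(),K[0,0])
    for o,z in(("dish",15),("ball",25),("game_box",50),("stapler",98),("mug",94),("mat",3)):
        for s in ctrl.silhouettes(o,n)[:3]:
            ys,xs=np.nonzero(s["pixels"]); 
            if len(xs)==0: continue
            q=np.c_[xs,ys].astype(np.float32); rr=cv2.minAreaRect(q)
            print(o,round(s["score"],2),np.array(s["bbox"]).tolist(),"cen",back(n,[q.mean(0)],z).round()[0],"rect",back(n,cv2.boxPoints(rr),z).round().tolist())
print(ctrl.sense())
E
```

```text
scene [164. 564. 915.] 488.37241055197046
dish 0.61 [334.7, 183.8, 376.9, 222.2] cen [ 587. -318.] rect [[613.0, -245.0], [672.0, -385.0], [566.0, -413.0], [516.0, -273.0]]
dish 0.58 [254.5, 260.9, 328.0, 325.8] cen [566.  32.] rect [[657.0, 72.0], [616.0, -76.0], [466.0, 10.0], [512.0, 142.0]]
dish 0.2 [296.0, 169.1, 330.5, 203.0] cen [ 719. -318.] rect [[749.0, -263.0], [766.0, -400.0], [689.0, -376.0], [678.0, -243.0]]
ball 0.55 [285.0, 291.6, 289.4, 302.0] cen [568.  39.] rect [[583.0, 32.0], [568.0, 23.0], [554.0, 44.0], [569.0, 53.0]]
game_box 0.69 [336.4, 181.2, 376.9, 223.0] cen [ 570. -283.] rect [[594.0, -216.0], [648.0, -345.0], [549.0, -371.0], [504.0, -241.0]]
stapler 0.74 [357.6, 258.5, 415.8, 305.0] cen [369. -57.] rect [[443.0, -42.0], [446.0, -104.0], [298.0, -76.0], [300.0, -18.0]]
stapler 0.62 [426.4, 167.7, 460.7, 213.8] cen [ 375. -403.] rect [[436.0, -414.0], [422.0, -481.0], [310.0, -391.0], [325.0, -331.0]]
stapler 0.61 [348.9, 163.5, 369.3, 211.0] cen [ 566. -289.] rect [[554.0, -205.0], [620.0, -380.0], [579.0, -389.0], [517.0, -214.0]]
mug 0.85 [183.1, 348.
[... 1284 characters left out ...]
7.0, 113.0]]
{'t': 0.7, 'qpos': array([-1.35261638e+00,  4.90871229e-01,  1.55889427e+00, -2.34597251e-06,
        1.09171089e+00, -1.05635025e-01]), 'joint_velocities': array([ 0.00034367, -0.0002063 ,  0.00012877, -0.00160538, -0.00042385,
        0.00086061]), 'joint_torque': array([-1.89829370e-03, -6.18130302e+01, -2.61817718e+01, -2.16804979e-04,
        1.84288024e-04,  5.85538913e-06]), 'position': array([ 198.86548414, -592.51249136,  404.74680093]), 'ee_rot': array([9.86921501e-01, 1.61201573e-01, 2.23043265e-06, 5.81027822e-05]), 'wrist_force': array([ 0.09983549,  0.19954897, -0.49005756]), 'torque': array([-0.03717017, -0.02592329,  0.00871958]), 'finger_gap': 85.19659013271773}
```

```bash
python3 - <<'E'
import cv2
a=cv2.imread("pics/top0.png")[180:380,130:540]
cv2.imwrite("pics/v1.png",cv2.resize(a,None,fx=1.95,fy=1.95,interpolation=cv2.INTER_CUBIC))
E
```

```text
(no output)
```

View pics/v1.png

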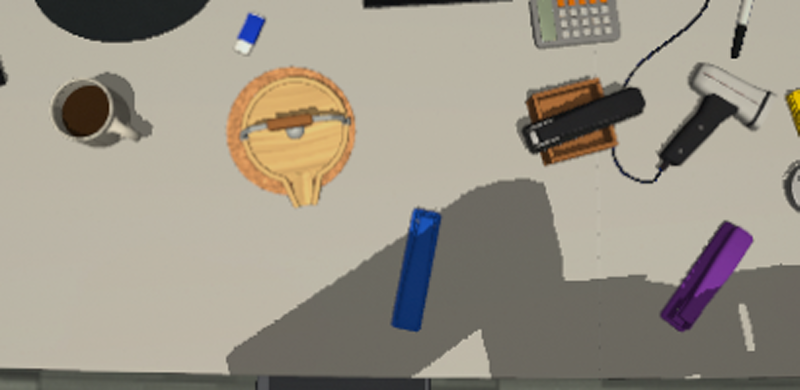

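View pics/scene0.png

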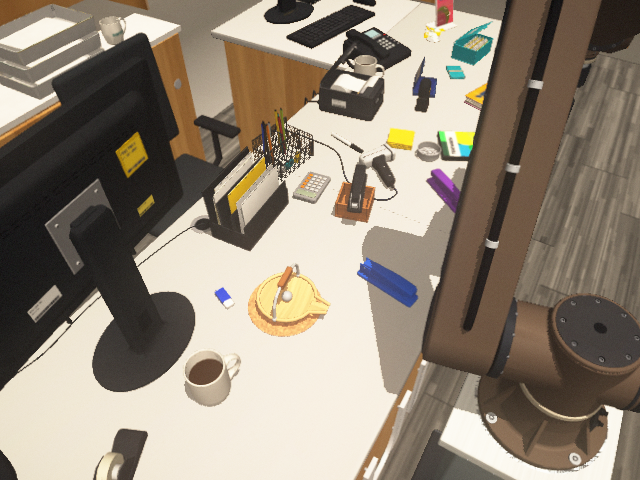

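The top view (v1) shows the black stapler across the box at about (585,120). The spout points at the robot at about (305,200), and the handle bar is at (290,120). The blue and purple look-alikes are to be left alone, and the worktop in front of the box is bare. Next I'll fit the poses to the masks.

```bash
cat >> h.py <<'E'
from scipy.optimize import minimize
def hull(n,P,S=4):
    p=(proj(n,P)+.5)*S; m=np.zeros((480*S,640*S),np.uint8)
    cv2.fillConvexPoly(m,cv2.convexHull(p.round().astype(np.int32)),1); return m
def boxp(x0,x1,y0,y1,z0,z1): return np.array([[a,b,c] for a in(x0,x1) for b in(y0,y1) for c in(z0,z1)],float)
a=np.linspace(0,2*np.pi,60)
disc=np.vstack([np.c_[70*np.cos(a),70*np.sin(a),0*a+z] for z in(0,26)])
PARTS=dict(stapler=[boxp(-77,77,-19,19,0,9),boxp(-77,77,-14,14,24,48)],
 dish=[disc,np.array([[60,-18,20],[60,18,20],[98,-14,24],[98,14,24],[98,-12,12],[98,12,12]],float),boxp(-7,7,-28,28,79,97)],
 game_box=[boxp(-45,45,-45,45,0,50)])
def place(P,v,z):
    c,s=np.cos(v[2]),np.sin(v[2]); return P@np.array([[c,s,0],[-s,c,0],[0,0,1]])+[v[0],v[1],z]
def render(n,parts,v,z):
    return np.maximum.reduce([hull(n,place(P,v,z),4) for P in parts])
def fit(n,mask,parts,v0,z,excl=None):
    M=cv2.resize(mask.astype(np.uint8),None,fx=4,fy=4,interpolation=cv2.INTER_NEAREST)
    E=0 if excl is None else cv2.resize(excl.astype(np.uint8),None,fx=4,fy=4,interpolation=cv2.INTER_NEAREST)
    def f(p):
        r=render(n,parts,[p[0]*10,p[1]*10,p[2]/10],z)
        if excl is not None: r=r&(1-E)
        return 1-(r&M).sum()/max((r|M).sum(),1)
    x0=np.array([v0[0]/10,v0[1]/10,v0[2]*10])
    r=minimize(f,x0,method="Nelder-Mead",options=dict(initial_simplex=np.vstack([x0]+[x0+d for d in np.eye(3)*1.2]),xatol=.01,fatol=1e-4))
    return np.array([r.x[0]*10,r.x[1]*10,r.x[2]/10]),1-r.fun
E
cat > m.py <<'E'
from h import *
im=ctrl.capture("top"); 
S=ctrl.silhouettes
st=[s for s in S("stapler","top") if abs(s["bbox"][0]-393)<15][0]["pixels"]
bx=S("game_box","top")[0]["pixels"]; di=S("dish","top")[0]["pixels"]
big=cv2.resize(im,None,fx=4,fy=4,interpolation=cv2.INTER_CUBIC)
for o,m,v0,z,ex in(("stapler",st,(570,-314,-1.2),50,None),("game_box",bx&~st,(575,-310,.3),0,st),("dish",di,(562,40,-3.02),3,None)):
    v,q=fit("top",m,PARTS[o],v0,z,ex); print(o,v.round(3),np.degrees(v[2]).round(1),q.round(3))
    for P in PARTS[o]:
        c,_=cv2.findContours(hull("top",place(P,v,z),4),0,2); cv2.drawContours(big,c,-1,(255,0,255),1)
cv2.imwrite("pics/v3.png",cv2.resize(np.hstack([big[800:1200,940:1300],big[800:1200,1540:1880]]),None,fx=1.1,fy=1.1))
E
python3 m.py
```

```text
stapler [ 579.1   -323.434   -1.208] -69.2 0.89
game_box [ 5.82050e+02 -3.16163e+02  2.96000e-01] 16.9 0.936
dish [565.57   39.277  -2.996] -171.6 0.929
```

View pics/v3.png

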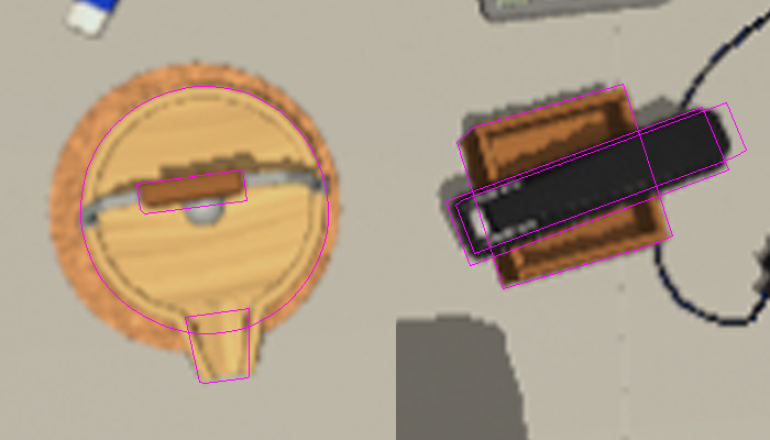

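Both fits agree with the picture. Stapler: (578,-322), axis -69°. Box: (582,-316). Dish: (565,39), spout yaw -171.6°. Moving over the stapler.

Call:
step_arm --moves '[{"delta_pos": [3.8, 2.7, -0.6], "turn": [0, 0, 0.12], "gripper": -1}, {"delta_pos": [7.6, 5.4, -1.3], "turn": [0, 0, 0.24], "gripper": -1}, {"delta_pos": [11.4, 8.1, -2], "turn": [0, 0, 0.36], "gripper": -1}, {"delta_pos": [15.2, 10.8, -2.6], "turn": [0, 0, 0.48], "gripper": -1}, {"delta_pos": [19, 13.5, -3.2], "turn": [0, 0, 0.6], "gripper": -1}, {"delta_pos": [22.8, 16.2, -3.9], "turn": [0, 0, 0.72], "gripper": -1}, {"delta_pos": [26.6, 18.9, -4.5], "turn": [0, 0, 0.84], "gripper": -1}, {"delta_pos": [30.4, 21.6, -5.2], "turn": [0, 0, 0.96], "gripper": -1}, {"delta_pos": [34.2, 24.3, -5.8], "turn": [0, 0, 1.08], "gripper": -1}, {"delta_pos": [37.9, 27.1, -6.5], "turn": [0, 0, 1.2], "gripper": -1}]' --newtons 50

```text
t: 1.73
position: [536.5, -351.5, 347.2]
ee_rot: [0.721, 0.692, 0.0, 0.0]
wrist_force: [0.6, -0.9, 0.4]
finger_gap: 85.3
```

Call:
step_arm --moves '[{"delta_pos": [0, 0, 0], "turn": [0, 0, 0.12], "gripper": -1}, {"delta_pos": [0, 0, 0], "turn": [0, 0, 0.24], "gripper": -1}, {"delta_pos": [0, 0, 0], "turn": [0, 0, 0.36], "gripper": -1}, {"delta_pos": [0, 0, 0], "turn": [0, 0, 0.409], "gripper": -1}, {"delta_pos": [0, 0, 0], "turn": [0, 0, 0.409], "gripper": -1}, {"delta_pos": [0, 0, 0], "turn": [0, 0, 0.409], "gripper": -1}, {"delta_pos": [0, 0, 0], "turn": [0, 0, 0.409], "gripper": -1}, {"delta_pos": [0, 0, 0], "turn": [0, 0, 0.409], "gripper": -1}, {"delta_pos": [0, 0, 0], "turn": [0, 0, 0.409], "gripper": -1}, {"delta_pos": [0, 0, 0], "turn": [0, 0, 0.409], "gripper": -1}]'

```text
t: 2.57
position: [534.9, -353.1, 347.4]
ee_rot: [0.569, 0.823, 0.0, 0.0]
wrist_force: [0.2, -0.2, -0.3]
finger_gap: 85.3
```

Call:
step_arm --moves '[{"delta_pos": [2.2, 1.6, -1.5], "turn": [0, 0, 0], "gripper": -1}, {"delta_pos": [4.3, 3.1, -3], "turn": [0, 0, 0], "gripper": -1}, {"delta_pos": [4.3, 3.1, -5], "turn": [0, 0, 0], "gripper": -1}, {"delta_pos": [4.3, 3.1, -7], "turn": [0, 0, 0], "gripper": -1}, {"delta_pos": [4.3, 3.1, -8.5], "turn": [0, 0, 0], "gripper": -1}, {"delta_pos": [4.3, 3.1, -10], "turn": [0, 0, 0], "gripper": -1}, {"delta_pos": [4.3, 3.1, -10.7], "turn": [0, 0, 0], "gripper": -1}, {"delta_pos": [4.3, 3.1, -10.7], "turn": [0, 0, 0], "gripper": -1}, {"delta_pos": [4.3, 3.1, -10.7], "turn": [0, 0, 0], "gripper": -1}, {"delta_pos": [4.3, 3.1, -10.7], "turn": [0, 0, 0], "gripper": -1}]'

```text
t: 3.4
position: [578.1, -322.2, 241.3]
ee_rot: [0.568, 0.823, 0.0, 0.001]
wrist_force: [-0.4, -0.6, 0.2]
finger_gap: 85.8
```

Call:
step_arm --moves '[{"delta_pos": [0, 0, 0], "turn": [0, 0, 0], "gripper": 1}, {"delta_pos": [0, 0, 0], "turn": [0, 0, 0], "gripper": 1}, {"delta_pos": [0, 0, 0], "turn": [0, 0, 0], "gripper": 1}, {"delta_pos": [0, 0, 0], "turn": [0, 0, 0], "gripper": 1}, {"delta_pos": [0, 0, 0], "turn": [0, 0, 0], "gripper": 1}, {"delta_pos": [0, 0, 0], "turn": [0, 0, 0], "gripper": 1}, {"delta_pos": [0, 0, 0], "turn": [0, 0, 0], "gripper": 1}, {"delta_pos": [0, 0, 0], "turn": [0, 0, 0], "gripper": 1}, {"delta_pos": [0, 0, 0], "turn": [0, 0, 0], "gripper": 1}, {"delta_pos": [0, 0, 0], "turn": [0, 0, 0], "gripper": 1}]'

```text
t: 4.23
position: [578.1, -322.0, 240.7]
ee_rot: [0.568, 0.823, 0.0, 0.0]
wrist_force: [1.0, 1.0, 4.7]
finger_gap: 25.1
```

Call:
step_arm --moves '[{"delta_pos": [0, 0, 0.5], "turn": [0, 0, 0], "gripper": 1}, {"delta_pos": [0, 0, 1.2], "turn": [0, 0, 0], "gripper": 1}, {"delta_pos": [0, 0, 2.2], "turn": [0, 0, 0], "gripper": 1}, {"delta_pos": [0, 0, 3.4], "turn": [0, 0, 0], "gripper": 1}, {"delta_pos": [0, 0, 4.5], "turn": [0, 0, 0], "gripper": 1}, {"delta_pos": [0, 0, 5], "turn": [0, 0, 0], "gripper": 1}, {"delta_pos": [0, 0, 5], "turn": [0, 0, 0], "gripper": 1}, {"delta_pos": [0, 0, 5], "turn": [0, 0, 0], "gripper": 1}, {"delta_pos": [0, 0, 5], "turn": [0, 0, 0], "gripper": 1}, {"delta_pos": [0, 0, 5], "turn": [0, 0, 0], "gripper": 1}]'

```text
t: 5.07
position: [577.8, -321.9, 289.7]
ee_rot: [0.568, 0.823, 0.0, -0.0]
wrist_force: [0.8, -0.1, -2.9]
finger_gap: 25.4
```

```bash
python3 - <<'E'
from h import *
im=ctrl.capture("scene"); s=ctrl.sense(); print(s["wrist_force"].round(1),s["torque"].round(2),s["finger_gap"])
cv2.imwrite("pics/v4.png",cv2.resize(im[100:260,260:460],None,fx=3.5,fy=3.5,interpolation=cv2.INTER_CUBIC))
E
```

```text
[-0.1 -0.6 -3.1] [ 0.02  0.02 -0.04] 24.819777750363905
```

View pics/v4.png

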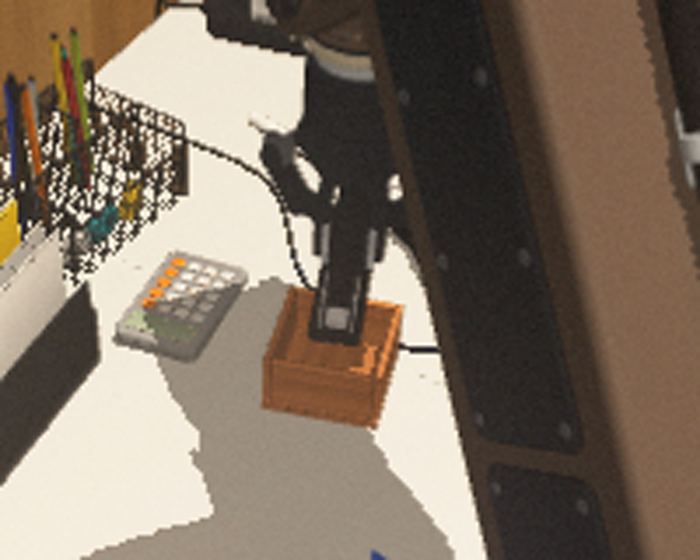

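The stapler hangs level in the fingers at about (335,300) and the box has stayed put. Carrying it in front of the box.

Call:
step_arm --moves '[{"delta_pos": [-0.6, 0.1, 0], "turn": [0, 0, 0], "gripper": 1}, {"delta_pos": [-2, 0.3, 0], "turn": [0, 0, 0], "gripper": 1}, {"delta_pos": [-4, 0.6, 0], "turn": [0, 0, 0], "gripper": 1}, {"delta_pos": [-6.5, 1, 0], "turn": [0, 0, 0], "gripper": 1}, {"delta_pos": [-9, 1.4, 0], "turn": [0, 0, 0], "gripper": 1}, {"delta_pos": [-11.5, 1.8, 0], "turn": [0, 0, 0], "gripper": 1}, {"delta_pos": [-13.4, 2.1, 0], "turn": [0, 0, 0], "gripper": 1}, {"delta_pos": [-14.3, 2.2, 0], "turn": [0, 0, 0], "gripper": 1}, {"delta_pos": [-14.3, 2.2, 0], "turn": [0, 0, 0], "gripper": 1}, {"delta_pos": [-14.3, 2.2, 0], "turn": [0, 0, 0], "gripper": 1}]'

```text
t: 5.95
position: [435.2, -300.3, 290.6]
ee_rot: [0.569, 0.823, 0.0, 0.001]
wrist_force: [0.5, -0.1, -2.7]
finger_gap: 24.9
```

Call:
step_arm --moves '[{"delta_pos": [0, 0, -1], "turn": [0, 0, 0], "gripper": 1}, {"delta_pos": [0, 0, -2.5], "turn": [0, 0, 0], "gripper": 1}, {"delta_pos": [0, 0, -4.2], "turn": [0, 0, 0], "gripper": 1}, {"delta_pos": [0, 0, -6], "turn": [0, 0, 0], "gripper": 1}, {"delta_pos": [0, 0, -7.5], "turn": [0, 0, 0], "gripper": 1}, {"delta_pos": [0, 0, -8.6], "turn": [0, 0, 0], "gripper": 1}, {"delta_pos": [0, 0, -9.2], "turn": [0, 0, 0], "gripper": 1}, {"delta_pos": [0, 0, -9.5], "turn": [0, 0, 0], "gripper": 1}, {"delta_pos": [0, 0, -9.7], "turn": [0, 0, 0], "gripper": 1}, {"delta_pos": [0, 0, -9.7], "turn": [0, 0, 0], "gripper": 1}]'

```text
t: 6.78
position: [435.1, -300.0, 193.4]
ee_rot: [0.568, 0.823, 0.0, 0.0]
wrist_force: [0.2, 0.0, -2.7]
finger_gap: 25.1
```

Call:
step_arm --moves '[{"delta_pos": [0, 0, -0.05], "turn": [0, 0, 0], "gripper": 1}, {"delta_pos": [0, 0, -0.1], "turn": [0, 0, 0], "gripper": 1}, {"delta_pos": [0, 0, -0.15], "turn": [0, 0, 0], "gripper": 1}, {"delta_pos": [0, 0, -0.2], "turn": [0, 0, 0], "gripper": 1}, {"delta_pos": [0, 0, -0.2], "turn": [0, 0, 0], "gripper": 1}, {"delta_pos": [0, 0, -0.25], "turn": [0, 0, 0], "gripper": 1}, {"delta_pos": [0, 0, -0.25], "turn": [0, 0, 0], "gripper": 1}, {"delta_pos": [0, 0, -0.25], "turn": [0, 0, 0], "gripper": 1}, {"delta_pos": [0, 0, -0.25], "turn": [0, 0, 0], "gripper": 1}, {"delta_pos": [0, 0, -0.25], "turn": [0, 0, 0], "gripper": 1}]'

```text
t: 7.62
position: [435.0, -300.0, 190.9]
ee_rot: [0.568, 0.823, 0.0, 0.0]
wrist_force: [0.9, -0.9, -1.4]
finger_gap: 25.0
```

Just touching, so I'll go 0.5 mm lower, open and rise.

Call:
step_arm --moves '[{"delta_pos": [0, 0, -0.05], "turn": [0, 0, 0], "gripper": 1}, {"delta_pos": [0, 0, -0.05], "turn": [0, 0, 0], "gripper": 1}, {"delta_pos": [0, 0, -0.05], "turn": [0, 0, 0], "gripper": 0.3}, {"delta_pos": [0, 0, -0.05], "turn": [0, 0, 0], "gripper": -0.2}, {"delta_pos": [0, 0, -0.05], "turn": [0, 0, 0], "gripper": -1}, {"delta_pos": [0, 0, -0.05], "turn": [0, 0, 0], "gripper": -1}, {"delta_pos": [0, 0, -0.05], "turn": [0, 0, 0], "gripper": -1}, {"delta_pos": [0, 0, -0.05], "turn": [0, 0, 0], "gripper": -1}, {"delta_pos": [0, 0, -0.05], "turn": [0, 0, 0], "gripper": -1}, {"delta_pos": [0, 0, -0.05], "turn": [0, 0, 0], "gripper": -1}]'

```text
t: 8.45
position: [434.9, -300.0, 190.3]
ee_rot: [0.568, 0.823, 0.0, 0.0]
wrist_force: [-0.6, 0.9, 0.7]
finger_gap: 85.4
```

Call:
step_arm --moves '[{"delta_pos": [0, 0, 1], "turn": [0, 0, 0], "gripper": -1}, {"delta_pos": [0, 0, 3], "turn": [0, 0, 0], "gripper": -1}, {"delta_pos": [0, 0, 6], "turn": [0, 0, 0], "gripper": -1}, {"delta_pos": [0, 0, 9], "turn": [0, 0, 0], "gripper": -1}, {"delta_pos": [0, 0, 12], "turn": [0, 0, 0], "gripper": -1}, {"delta_pos": [0.5, 3, 13.5], "turn": [0, 0, 0], "gripper": -1}, {"delta_pos": [1, 6, 14], "turn": [0, 0, 0], "gripper": -1}, {"delta_pos": [1.5, 9, 14], "turn": [0, 0, 0], "gripper": -1}, {"delta_pos": [2, 12, 14], "turn": [0, 0, 0], "gripper": -1}, {"delta_pos": [2.5, 15, 14], "turn": [0, 0, 0], "gripper": -1}]'

```text
t: 9.28
position: [459.7, -148.6, 331.4]
ee_rot: [0.568, 0.823, 0.0, 0.001]
wrist_force: [0.5, -0.7, 0.0]
finger_gap: 85.4
```

```bash
python3 - <<'E'
from h import *
im=ctrl.capture("top"); S=ctrl.silhouettes
big=cv2.resize(im,None,fx=4,fy=4,interpolation=cv2.INTER_CUBIC)
bx=S("game_box","top"); di=S("dish","top")
L=[("game_box",bx[0]["pixels"],(582,-316,.3),0),("dish",di[0]["pixels"],(565,40,-3.0),3)]
for s in S("stapler","top"):
    ys,xs=np.nonzero(s["pixels"]); b=back("top",[[xs.mean(),ys.mean()]],25)[0]; print(round(s["score"],2),b.round())
    if abs(b[1]+300)<40: L.append(("stapler",s["pixels"],(434,-300,-1.2),0))
for o,m,v0,z in L:
    v,q=fit("top",m,PARTS[o],v0,z); print(o,v.round(1)[:2],np.degrees(v[2]).round(1),q.round(3))
cv2.imwrite("pics/v5.png",cv2.resize(im[180:380,150:550],None,fx=2,fy=2,interpolation=cv2.INTER_CUBIC))
E
```

```text
0.91 [ 448. -333.]
0.68 [ 385. -488.]
game_box [ 582.8 -316.6] 16.0 0.943
dish [565.  40.] -171.9 0.0
stapler [ 435.2 -306.8] -65.2 0.514
```

View pics/v5.png

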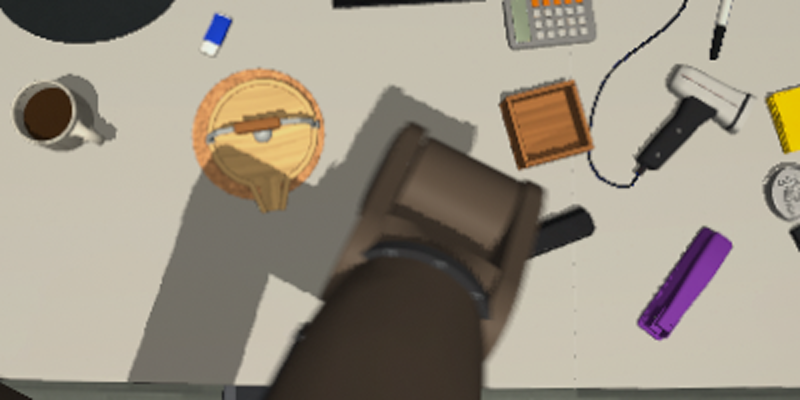

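The stapler stands on the worktop at about (565,230), partly hidden by the arm, and the box is empty and unmoved. Moving over the dish grip.

Call:
step_arm --moves '[{"delta_pos": [1.5, 2.7, 0], "turn": [0, 0, -0.1], "gripper": -1}, {"delta_pos": [3, 5.4, 0], "turn": [0, 0, -0.2], "gripper": -1}, {"delta_pos": [4.8, 8.6, 0], "turn": [0, 0, -0.215], "gripper": -1}, {"delta_pos": [6.5, 11.6, 0], "turn": [0, 0, -0.215], "gripper": -1}, {"delta_pos": [8.2, 14.6, 0], "turn": [0, 0, -0.215], "gripper": -1}, {"delta_pos": [9.7, 17.3, 0], "turn": [0, 0, -0.215], "gripper": -1}, {"delta_pos": [10.4, 18.6, 0], "turn": [0, 0, -0.215], "gripper": -1}, {"delta_pos": [10.55, 18.9, 0], "turn": [0, 0, -0.215], "gripper": -1}, {"delta_pos": [10.55, 18.9, 0], "turn": [0, 0, -0.215], "gripper": -1}, {"delta_pos": [10.55, 18.9, 0], "turn": [0, 0, -0.215], "gripper": -1}]'

```text
t: 10.32
position: [565.1, 37.7, 330.3]
ee_rot: [0.654, 0.757, -0.0, -0.0]
wrist_force: [-0.9, -0.6, -0.2]
finger_gap: 85.1
```

```bash
python3 - <<'E'
from h import *
s=ctrl.sense(); print(s["position"],s["qpos"].round(2))
im=ctrl.capture("scene"); S=ctrl.silhouettes("dish","scene")
big=cv2.resize(im,None,fx=4,fy=4,interpolation=cv2.INTER_CUBIC)
for k,col in((PARTS["dish"],(255,0,255)),):
  for P in k:
    c,_=cv2.findContours(hull("scene",place(P,(565.5,39.3,-2.995),3),4),0,2); cv2.drawContours(big,c,-1,col,1)
for P in PARTS["stapler"]:
    c,_=cv2.findContours(hull("scene",place(P,(435,-300,-1.208),0),4),0,2); cv2.drawContours(big,c,-1,(0,0,255),1)
cv2.imwrite("pics/v6.png",cv2.resize(big[720:1360,900:1820],None,fx=.85,fy=.85))
E
```

```text
[565.0589569   37.68715156 330.2884831 ] [-0.05  0.5   1.79 -0.    0.86 -0.2 ]
```

View pics/v6.png

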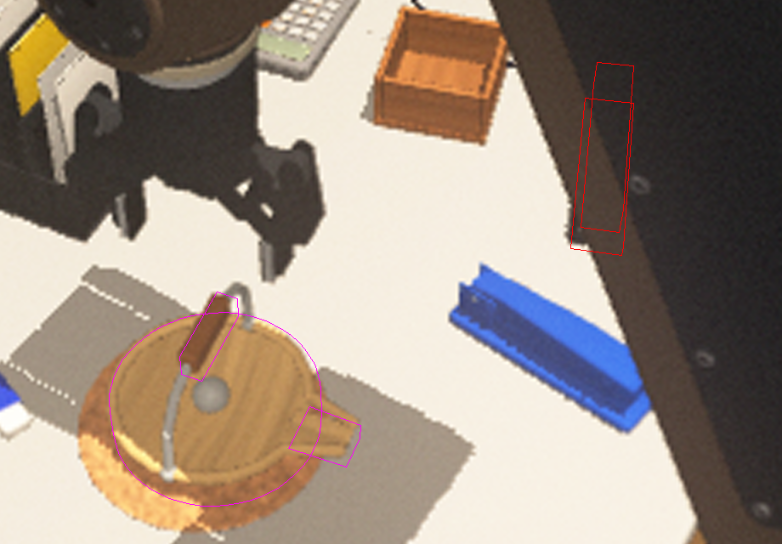

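The view confirms the dish pose, with the bar about 2.5 mm farther in +x than the model. The stapler end visible at (575,235) matches its placed pose. Descending.

Call:
step_arm --moves '[{"delta_pos": [0.25, 0, -1], "turn": [0, 0, 0], "gripper": -1}, {"delta_pos": [0.25, 0, -2.5], "turn": [0, 0, 0], "gripper": -1}, {"delta_pos": [0.25, 0, -4], "turn": [0, 0, 0], "gripper": -1}, {"delta_pos": [0.25, 0, -5.5], "turn": [0, 0, 0], "gripper": -1}, {"delta_pos": [0.25, 0, -6.8], "turn": [0, 0, 0], "gripper": -1}, {"delta_pos": [0.25, 0, -7.8], "turn": [0, 0, 0], "gripper": -1}, {"delta_pos": [0.25, 0, -8.3], "turn": [0, 0, 0], "gripper": -0.5}, {"delta_pos": [0.25, 0, -8.4], "turn": [0, 0, 0], "gripper": 0}, {"delta_pos": [0.25, 0, -8.4], "turn": [0, 0, 0], "gripper": 0.3}, {"delta_pos": [0.25, 0, -8.4], "turn": [0, 0, 0], "gripper": 0.3}]'

```text
t: 11.25
position: [568.1, 38.9, 246.8]
ee_rot: [0.653, 0.757, 0.0, 0.0]
wrist_force: [0.8, 0.2, 0.4]
finger_gap: 39.0
```

Call:
step_arm --moves '[{"delta_pos": [0, 0, 0], "turn": [0, 0, 0], "gripper": 0.4}, {"delta_pos": [0, 0, 0], "turn": [0, 0, 0], "gripper": 0.45}, {"delta_pos": [0, 0, 0], "turn": [0, 0, 0], "gripper": 0.5}, {"delta_pos": [0, 0, 0], "turn": [0, 0, 0], "gripper": 0.55}, {"delta_pos": [0, 0, 0], "turn": [0, 0, 0], "gripper": 0.6}, {"delta_pos": [0, 0, 0], "turn": [0, 0, 0], "gripper": 0.65}, {"delta_pos": [0, 0, 0], "turn": [0, 0, 0], "gripper": 0.7}, {"delta_pos": [0, 0, 0], "turn": [0, 0, 0], "gripper": 0.8}, {"delta_pos": [0, 0, 0], "turn": [0, 0, 0], "gripper": 1}, {"delta_pos": [0, 0, 0], "turn": [0, 0, 0], "gripper": 1}]' --newtons 50

```text
t: 12.08
position: [568.1, 39.0, 246.5]
ee_rot: [0.653, 0.757, 0.0, 0.0]
wrist_force: [1.9, -0.4, 1.9]
finger_gap: 12.9
```

Call:
step_arm --moves '[{"delta_pos": [0, 0, 0], "turn": [0, 0, 0], "gripper": 1}, {"delta_pos": [0, 0, 0.05], "turn": [0, 0, 0], "gripper": 1}, {"delta_pos": [0, 0, 0.15], "turn": [0, 0, 0], "gripper": 1}, {"delta_pos": [0, 0, 0.3], "turn": [0, 0, 0], "gripper": 1}, {"delta_pos": [0, 0, 0.5], "turn": [0, 0, 0], "gripper": 1}, {"delta_pos": [0, 0, 0.75], "turn": [0, 0, 0], "gripper": 1}, {"delta_pos": [0, 0, 1], "turn": [0, 0, 0], "gripper": 1}, {"delta_pos": [0, 0, 1.2], "turn": [0, 0, 0], "gripper": 1}, {"delta_pos": [0, 0, 1.35], "turn": [0, 0, 0], "gripper": 1}, {"delta_pos": [0, 0, 1.4], "turn": [0, 0, 0], "gripper": 1}]'

```text
t: 12.92
position: [568.0, 39.0, 260.7]
ee_rot: [0.653, 0.757, 0.0, 0.0]
wrist_force: [0.5, -0.5, -2.0]
finger_gap: 13.2
```

```bash
cat > look.py <<'E'
from h import *
import sys
n,yaw,z,out=sys.argv[1],np.radians(float(sys.argv[2])),float(sys.argv[3]),sys.argv[4]
s=ctrl.sense(); print(s["position"].round(1),s["wrist_force"].round(1),s["torque"].round(2),s["finger_gap"].round(1))
v=(s["position"][0],s["position"][1],yaw)
im=ctrl.capture(n); big=cv2.resize(im,None,fx=5,fy=5,interpolation=cv2.INTER_CUBIC)
for P in [disc]+PARTS["dish"][1:]:
    p=(proj(n,place(P,v,z))+.5)*5; cv2.polylines(big,[cv2.convexHull(p.astype(np.int32))],True,(255,0,255),1)
c=(proj(n,[[v[0],v[1],z+22.5]])[0]*5).astype(int)
print("ball expected px",c/5); cv2.imwrite(out,big[max(c[1]-300,0):c[1]+300,max(c[0]-350,0):c[0]+350])
E
python3 look.py scene -171.6 17 pics/v7.png
```

```text
Traceback (most recent call last):
  File "look.py", line 4, in <module>
    s=ctrl.sense(); print(s["position"].round(1),s["wrist_force"].round(1),s["torque"].round(2),s["finger_gap"].round(1))
                                                                                                ^^^^^^^^^^^^^^^^^^^^^
AttributeError: 'float' object has no attribute 'round'
```

```bash
sed -i 's/s\["finger_gap"\].round(1)/s["finger_gap"]/' look.py; python3 look.py scene -171.6 17 pics/v7.png
```

```text
[568.   39.  260.7] [ 0.5 -0.5 -2. ] [-0.   -0.05  0.02] 13.245822995831219
ball expected px [286.4 292. ]
```

View pics/v7.png

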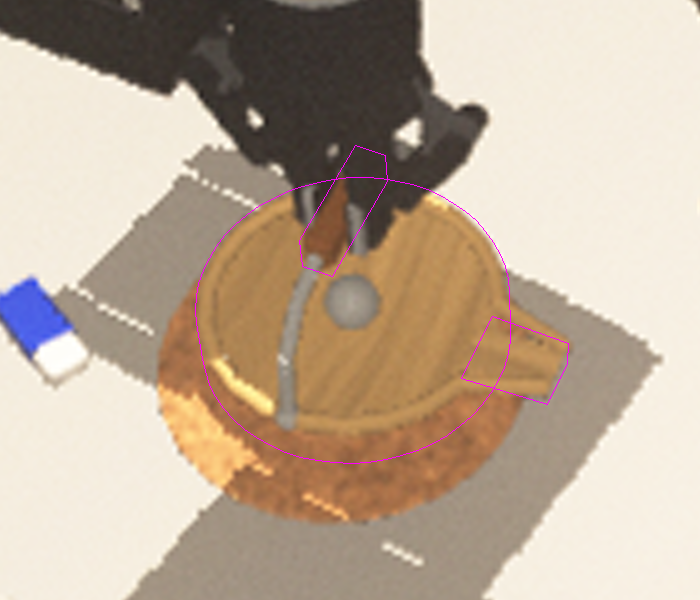

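The dish is held level and the ball sits in the middle at view (352,300), where expected. Raising 2 cm more, then turning slowly.

Call:
step_arm --moves '[{"delta_pos": [0, 0, 0.1], "turn": [0, 0, 0], "gripper": 1}, {"delta_pos": [0, 0, 0.3], "turn": [0, 0, 0], "gripper": 1}, {"delta_pos": [0, 0, 0.6], "turn": [0, 0, 0], "gripper": 1}, {"delta_pos": [0, 0, 0.95], "turn": [0, 0, 0], "gripper": 1}, {"delta_pos": [0, 0, 1.3], "turn": [0, 0, 0], "gripper": 1}, {"delta_pos": [0, 0, 1.6], "turn": [0, 0, 0], "gripper": 1}, {"delta_pos": [0, 0, 1.85], "turn": [0, 0, 0], "gripper": 1}, {"delta_pos": [0, 0, 1.97], "turn": [0, 0, 0], "gripper": 1}, {"delta_pos": [0, 0, 2], "turn": [0, 0, 0], "gripper": 1}, {"delta_pos": [0, 0, 2], "turn": [0, 0, 0], "gripper": 1}]'

```text
t: 13.8
position: [567.9, 39.0, 280.4]
ee_rot: [0.653, 0.757, 0.0, 0.0]
wrist_force: [0.8, -0.1, -2.0]
finger_gap: 13.3
```

Call:
step_arm --moves '[{"delta_pos": [0, 0, 0], "turn": [0, 0, 0.005], "gripper": 1}, {"delta_pos": [0, 0, 0], "turn": [0, 0, 0.015], "gripper": 1}, {"delta_pos": [0, 0, 0], "turn": [0, 0, 0.03], "gripper": 1}, {"delta_pos": [0, 0, 0], "turn": [0, 0, 0.055], "gripper": 1}, {"delta_pos": [0, 0, 0], "turn": [0, 0, 0.085], "gripper": 1}, {"delta_pos": [0, 0, 0], "turn": [0, 0, 0.12], "gripper": 1}, {"delta_pos": [0, 0, 0], "turn": [0, 0, 0.155], "gripper": 1}, {"delta_pos": [0, 0, 0], "turn": [0, 0, 0.19], "gripper": 1}, {"delta_pos": [0, 0, 0], "turn": [0, 0, 0.225], "gripper": 1}, {"delta_pos": [0, 0, 0], "turn": [0, 0, 0.26], "gripper": 1}]'

```text
t: 14.63
position: [567.9, 39.0, 280.2]
ee_rot: [0.549, 0.836, 0.0, -0.0]
wrist_force: [-0.5, 0.2, -2.1]
finger_gap: 13.3
```

Call:
step_arm --moves '[{"delta_pos": [0, 0, 0], "turn": [0, 0, 0.035], "gripper": 1}, {"delta_pos": [0, 0, 0], "turn": [0, 0, 0.07], "gripper": 1}, {"delta_pos": [0, 0, 0], "turn": [0, 0, 0.105], "gripper": 1}, {"delta_pos": [0, 0, 0], "turn": [0, 0, 0.14], "gripper": 1}, {"delta_pos": [0, 0, 0], "turn": [0, 0, 0.175], "gripper": 1}, {"delta_pos": [0, 0, 0], "turn": [0, 0, 0.21], "gripper": 1}, {"delta_pos": [0, 0, 0], "turn": [0, 0, 0.245], "gripper": 1}, {"delta_pos": [0, 0, 0], "turn": [0, 0, 0.28], "gripper": 1}, {"delta_pos": [0, 0, 0], "turn": [0, 0, 0.315], "gripper": 1}, {"delta_pos": [0, 0, 0], "turn": [0, 0, 0.35], "gripper": 1}]'

```text
t: 15.47
position: [567.9, 39.0, 280.2]
ee_rot: [0.395, 0.919, 0.0, -0.0]
wrist_force: [0.5, 1.2, -2.7]
finger_gap: 13.1
```

Call:
step_arm --moves '[{"delta_pos": [0, 0, 0], "turn": [0, 0, 0.035], "gripper": 1}, {"delta_pos": [0, 0, 0], "turn": [0, 0, 0.07], "gripper": 1}, {"delta_pos": [0, 0, 0], "turn": [0, 0, 0.105], "gripper": 1}, {"delta_pos": [0, 0, 0], "turn": [0, 0, 0.14], "gripper": 1}, {"delta_pos": [0, 0, 0], "turn": [0, 0, 0.175], "gripper": 1}, {"delta_pos": [0, 0, 0], "turn": [0, 0, 0.21], "gripper": 1}, {"delta_pos": [0, 0, 0], "turn": [0, 0, 0.245], "gripper": 1}, {"delta_pos": [0, 0, 0], "turn": [0, 0, 0.28], "gripper": 1}, {"delta_pos": [0, 0, 0], "turn": [0, 0, 0.315], "gripper": 1}, {"delta_pos": [0, 0, 0], "turn": [0, 0, 0.35], "gripper": 1}]'

```text
t: 16.3
position: [567.9, 39.0, 280.2]
ee_rot: [0.229, 0.974, 0.0, -0.0]
wrist_force: [0.6, -0.8, -2.4]
finger_gap: 13.4
```

Call:
step_arm --moves '[{"delta_pos": [0, 0, 0], "turn": [0, 0, 0.035], "gripper": 1}, {"delta_pos": [0, 0, 0], "turn": [0, 0, 0.07], "gripper": 1}, {"delta_pos": [0, 0, 0], "turn": [0, 0, 0.105], "gripper": 1}, {"delta_pos": [0, 0, 0], "turn": [0, 0, 0.14], "gripper": 1}, {"delta_pos": [0, 0, 0], "turn": [0, 0, 0.175], "gripper": 1}, {"delta_pos": [0, 0, 0], "turn": [0, 0, 0.21], "gripper": 1}, {"delta_pos": [0, 0, 0], "turn": [0, 0, 0.245], "gripper": 1}, {"delta_pos": [0, 0, 0], "turn": [0, 0, 0.28], "gripper": 1}, {"delta_pos": [0, 0, 0], "turn": [0, 0, 0.315], "gripper": 1}, {"delta_pos": [0, 0, 0], "turn": [0, 0, 0.35], "gripper": 1}]'

```text
t: 17.13
position: [567.9, 39.0, 280.2]
ee_rot: [0.056, 0.998, 0.0, -0.0]
wrist_force: [0.6, -1.0, -3.3]
finger_gap: 13.2
```

Call:
step_arm --moves '[{"delta_pos": [0, 0, 0], "turn": [0, 0, 0.035], "gripper": 1}, {"delta_pos": [0, 0, 0], "turn": [0, 0, 0.065], "gripper": 1}, {"delta_pos": [0, 0, 0], "turn": [0, 0, 0.09], "gripper": 1}, {"delta_pos": [0, 0, 0], "turn": [0, 0, 0.11], "gripper": 1}, {"delta_pos": [0, 0, 0], "turn": [0, 0, 0.127], "gripper": 1}, {"delta_pos": [0, 0, 0], "turn": [0, 0, 0.14], "gripper": 1}, {"delta_pos": [0, 0, 0], "turn": [0, 0, 0.149], "gripper": 1}, {"delta_pos": [0, 0, 0], "turn": [0, 0, 0.154], "gripper": 1}, {"delta_pos": [0, 0, 0], "turn": [0, 0, 0.155], "gripper": 1}, {"delta_pos": [0, 0, 0], "turn": [0, 0, 0.155], "gripper": 1}]'

```text
t: 17.97
position: [567.9, 39.0, 280.4]
ee_rot: [-0.021, 1.0, 0.0, 0.0]
wrist_force: [0.4, 0.5, -2.2]
finger_gap: 13.3
```

Call:
step_arm --moves '[{"delta_pos": [0, 0, 0], "turn": [0, 0, 0], "gripper": 1}, {"delta_pos": [0, 0, 0], "turn": [0, 0, 0], "gripper": 1}, {"delta_pos": [0, 0, 0], "turn": [0, 0, 0], "gripper": 1}, {"delta_pos": [0, 0, 0], "turn": [0, 0, 0], "gripper": 1}, {"delta_pos": [0, 0, 0], "turn": [0, 0, 0], "gripper": 1}, {"delta_pos": [0, 0, 0], "turn": [0, 0, 0], "gripper": 1}, {"delta_pos": [0, 0, 0], "turn": [0, 0, 0], "gripper": 1}, {"delta_pos": [0, 0, 0], "turn": [0, 0, 0], "gripper": 1}, {"delta_pos": [0, 0, 0], "turn": [0, 0, 0], "gripper": 1}, {"delta_pos": [0, 0, 0], "turn": [0, 0, 0], "gripper": 1}]'

```text
t: 18.8
position: [567.9, 39.0, 280.3]
ee_rot: [-0.021, 1.0, 0.0, -0.0]
wrist_force: [-0.7, 0.3, -2.6]
finger_gap: 12.7
```

```bash
python3 look.py scene -87.6 37 pics/v8.png; python3 - <<'E'
from h import *
im=ctrl.capture("top"); cv2.imwrite("pics/v9.png",cv2.resize(im[180:380,150:550],None,fx=2,fy=2,interpolation=cv2.INTER_CUBIC))
for s in ctrl.silhouettes("stapler","top"):
    if abs(s["bbox"][0]-400)<45: print(s["bbox"]); print(fit("top",s["pixels"],PARTS["stapler"],(435,-300,-1.2),0))
E
```

```text
[567.9  39.  280.3] [-0.7  0.3 -2.6] [ 0.    0.02 -0.  ] 12.729590415700441
ball expected px [286.  286.6]
[382.2, 283.3, 447.8, 317.4]
(array([ 436.563899  , -300.07607745,   -1.20010119]), np.float64(0.9013754755633596))
```

View pics/v8.png

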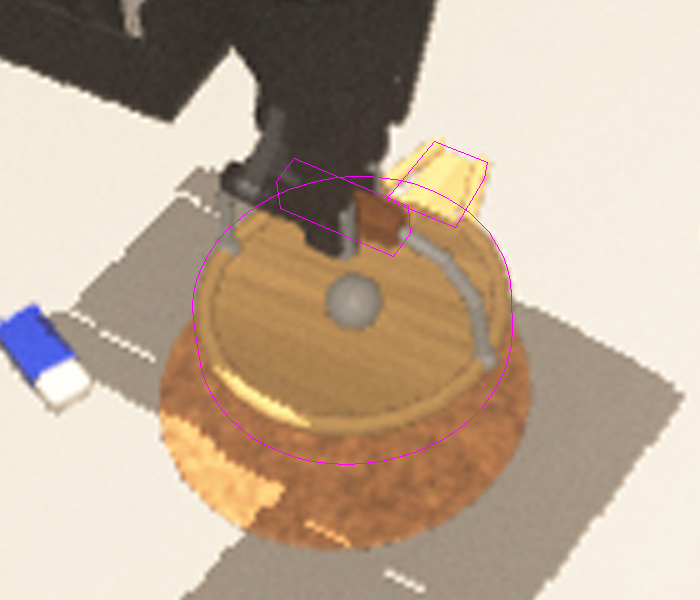

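View pics/v9.png

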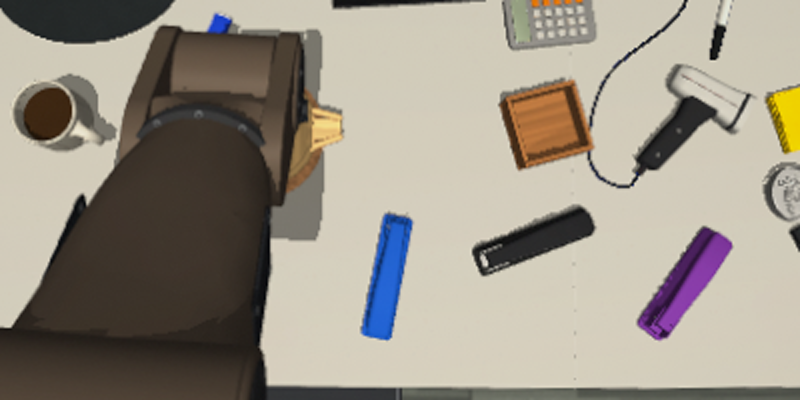

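The dish is held up with the ball in its middle at view (353,300). The spout at top-view (330,127) points at the box at (547,124). The stapler stands upright and clear, and everything else is in place. Handing in.

```bash
python3 -c "
from rig import ctrl
print(ctrl.job_done()); print(ctrl.sense()['t'])"
```

```text
the job is handed in; nothing more can be done
None
the job is handed in; nothing more can be done
```

I moved the stapler first, then lifted and turned the dish, and handed the job in at about 19 s while still holding the dish.

- **Stapler:** it stands upright on the bare worktop at about (436, -300) mm, roughly 15 cm in front of the box's centre. It touches nothing.
- **Dish:** it is held level about 34 mm above its mat, turned about 84°. Its spout yaw is -87.6°, against a bearing to the box of -87.7°.
- **Ball:** in the last picture it rested within about 1 mm of the dish's middle.
- **Other things:** the box, the look-alike staplers and whatever else shows in the last top view look undisturbed. The arm partly hid the dish and eraser there. Both show in the last scene view, where the eraser looks unmoved.
- **Forces:** wrist force readings stayed below about 5 N.

One stapler check midway fitted poorly (0.51) because the arm hid part of it. The repeat after the arm moved away fitted well (0.90). The dish check taken at the same time failed outright (0.0), probably from a false detection. I kept the first dish measurement, moved the grasp about 2.5 mm to match the pictures, and the grasp confirmed it.

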